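# Index and lock a hub with the cam-driven plunger

### The job

While the plunger of the green cam fixture is still drawn back, push the three-eared hub round by its ears until the notch in its lower rim faces the plunger nose. Then crank the camshaft until the roller rests in the cam's low dwell (the green-marked stretch), so that the plunger is fully home in the notch, and let go of the crank. Leave the masking tape, tape measure and spanner where they are.

Things in the scene. Friction and masses are not known exactly. Their poses are not given: they have to be found in the camera images.
- fixture: the cam lock fixture, a green plate 130 x 320 x 12 mm fixed flat on the bench; origin at the centre of its underside, z up. Along its y axis stand: the hub (spindle at y = -85 mm), the plunger (slides along y, guide 40 mm long at y = 0, top at z = 36 mm), the camshaft (at y = +65 mm) and, on the far side of the cam, the plunger's brass roller
- hub (a joint): angle of the hub about its upright spindle, counter-clockwise from above positive; 0 = notch exactly facing the plunger (fixture +y), starts between 0.5 and 1.5, range -2.2 to 2.2. The notch has room for the plunger nose within about 0.1 rad either side. It turns stiffly (0.15 N m) and stays where it is left
- hub_axis (a point): point on the hub's spindle axis, 50 mm above the bench: the height of the flat top of the three ears
- notch (a point): the mouth of the hub's notch, 41 mm from the spindle, 32 mm above the bench (top of the hub's lower disc). Lower disc: radius 45 mm, z = 16 to 32 mm. Above it a round flange (radius 26 mm) with three ears, z = 36 to 50 mm, each 20 mm wide with a round end that reaches 60 mm from the spindle; seen from above the ears lie at -60, +60 and 180 degrees from the notch. A red line on the flange points to the notch
- plunger (a joint): travel of the plunger along fixture +y; 0 = fully home (nose 10 mm deep in the notch), 0.012 = drawn back, nose 2 mm clear of the rim. A spring (4 to 6.5 N) pushes it home; the cam draws it back through the roller
- nose_tip (a point): top of the plunger's nose tip (steel, 12 mm wide, rounded), 30 mm above the bench
- crank (a joint): angle of the camshaft, counter-clockwise from above positive; 0 = middle of the low dwell (green mark at the roller, crank arm pointing to the hub, fixture -y). The low dwell spans -0.40 to +0.40, the flanks rise from there to 1.24 either way, beyond that the plunger is drawn back fully. Starts between 1.5 and 2.6; stops at -1.5 and 2.9. Turning it takes about 0.3 N m, up to 0.6 on the flanks; it stays where it is left
- cam_axis (a point): point on the camshaft's axis, 50 mm above the bench. The cam is a steel disc (radius 36 mm, 24 mm at the low dwell), z = 34 to 44 mm, below the crank arm (z = 48 to 56 mm)
- crank_grip (a point): middle of the crank's red upright grip, 78 mm above the bench, 60 mm from the camshaft axis; 20 mm thick, z = 57 to 99 mm, it spins freely on its pin
- masking_tape: roll of masking tape lying flat, 101 mm across, 24 mm high; origin at the centre of its underside; bystander
- tape_measure: yellow tape measure standing on its base, 34 x 88 x 60 mm; origin under its centre; bystander
- spanner: combination spanner lying flat, 179 mm long, 9 mm high; origin under its centre; bystander

How it is judged (in metres and radians):
On the way, in this order (a step that is already met when the one before it is completed fails the run):
1. the hub's notch faces the plunger while the plunger is still drawn back (value of joint hub between -0.16 and 0.16 rad and value of joint plunger above 0.01 m), for 0.2 s.
2. the roller rests in the low dwell and the plunger is home in the notch (value of joint crank between -0.4 and 0.4 rad and value of joint plunger below 0.002 m), for 0.2 s.
At the end, for the whole second after the job is handed in: the camshaft stands still within 0.40 rad of the middle of the low dwell, the plunger is within 2 mm of fully home, in the hub's notch (hub within 0.17 rad of facing it) (all of step 2 and value of joint hub between -0.17 and 0.17 rad and velocity of joint crank between -0.05 and 0.05 rad/s); the robot touches nothing.
It fails at once if the masking tape is moved more than 30 mm (distance of masking_tape from where it was at the start of the episode above 0.03 m).
It fails at once if the tape measure is moved more than 30 mm (distance of tape_measure from where it was at the start of the episode above 0.03 m).
It fails at once if the spanner is moved more than 30 mm (distance of spanner from where it was at the start of the episode above 0.03 m).
It also fails if it takes over 61 s, if anything falls off the work surface, if the arm or the gripper's body presses on something with over 40 N, if the wrist force passes 120 N, or if a joint passes its speed limit or range.

### The arm

A 6-joint arm with a two-finger parallel gripper is mounted at the origin on the work surface; the furniture and walls round the work are solid. World frame = base frame: x ahead of the robot, y to its left, z up, the work surface at z = 0. Lengths are in mm, angles in degrees, forces in N, time in s.
With the tool pointing down it reaches from about 300 to 850 mm from the base axis. Payload 4.2 kg.
Tool frame: the origin (TCP) lies between the finger pads; the fingertips stand 14 mm ahead of it and the grasp point (between the pads) lies 5 mm behind it (env.finger_overhang is the distance from the TCP to the fingertips, in mm); z points along the fingers, y is the line along which they close (so a half turn about z gives the same grasp; the last joint's range is limited). The gripper opens to 91 mm and grips with 3 to 60 N. Pads are 32 mm wide; open, the fingers measure 118 mm over their backs; the gripper's body (76 mm by 178 mm) begins 60 mm behind the grasp point.
Start: joints at [69.156, 18.312, 89.639, -0, 72.044, -1.146], TCP at [193.816, 541.366, 227.976] pointing down, gripper open.
Joint ranges: [-177.97, 177.97], [-48.28, 115.42], [12.27, 149.76], [-77.06, 257.06], [2.81, 150.46], [-146.56, 146.56]. Speed limits (degrees/s): [147.25, 147.25, 180, 180, 180, 180].

### API

Orientations are given as [roll, pitch, yaw] about the fixed x, y, z axes, in that order (R = Rz(yaw) Ry(pitch) Rx(roll)).
In Python, from workcell import status, cams, env, finder gives the robot as it stands.
- The arm moves only by the tool apply_moves, never from a script. Its argument "increments" is a list of rows, each a list of 7 numbers: the opening, from -1 (shut) to 1 (fully open), then the shift along the world's x, y, z in m, then the turn, a rotation vector about the world's x, y, z in degrees. In form: [[gripper, x, y, z, ax, ay, az], ...]. A call has 1 to 5 rows; each row shifts and turns the commanded pose from where the row before left it; what a row does not reach is not made up. A row lasts 1/12 s, in which the tool goes at most 41.7 mm and 7.16 degrees, less where a joint would pass 70% of its speed; a pose out of reach is approached as far as the arm can. A call with a gripper value outside its range is refused whole. The fingers move at their own pace and stop on an object; "newtons" is the grip in N (left out, the last holds). Time passes only in rows, so rows that do not move let the fingers close. It gives the time, the measured TCP pose, the force, the opening and the grip force at its end, in the units of the state.
- status.state(): the state, without advancing time (a new reading comes with each control period).
- cams.grab_frame(name): name is "scene" or "top"; returns a dict with "color" (480x640x3 uint8, red, green, blue), "intrinsics" (3x3 intrinsics, pixels), "R" (3x3) and "t" (3): a world point X has camera coordinates R X + t. Camera axes: x right, y down, z forward; pixel columns grow to the right and rows downward; lengths in mm; the calibration is good to about 2 mm. A picture is of the moment at which its call begins. There is no depth.
- env.job_done(): hands the job in; it is judged then, once.
Trained networks look in the newest picture that a camera, given by its name, has taken for a name from the list of things; names that differ only in an ending like _2 or _b are one class to them, and where a whole thing is asked for, a point or a joint stands for the part that bears it (a point fixed in the world has none). Each returns a list of dicts, best first, with "score" (0 to 1); they miss things now and then, are a little off and sometimes report something else, mostly with a low value. They report only what shows in the picture. A call takes as long as a camera call.
- finder.boxes_of(query, camera): "rect" ([left, top, width, height] in pixels, round what is visible of it).
- finder.trace(query, camera): "pixels" (480x640 bool, what is visible of it) and "rect" ([left, top, width, height] in pixels, round what is visible of it).
The state is a dict: "time_s": time; "qpos": joint angles; "qvel": joint speeds; "effort": joint torques, N m; "ee_pos": TCP position; "ee_rot": TCP orientation; "force": force on the tool from outside, world axes, zero at the start; "torque": the same for the moment, N m; "gripper_width": finger opening in mm; "gripper_force": force on a finger pad.
Only numpy, scipy, OpenCV 4.12 (cv2) and the standard library are available. Lean on these libraries where they do the work, as an engineer would, in place of code of your own. Each camera call takes 0.05 s, during which the arm holds its last target. There are 200 camera calls.

## Working session

There is one attempt and no reset: what is moved stays moved. The work goes in short steps, Python scripts to look and compute and a tool call to move; the robot and the scene stay as the last step left them, time stands still between calls to the robot, and variables do not carry over. Pictures are saved under pics/ and viewed, at most 10 in all, crops included, and the job is handed in when it is done.

Besides the shell and the picture viewer there is one more tool, called after "Call:" by a JSON object that holds its "api" and its "payload", one argument or row to a line. apply_moves: Moves the arm, as the interface text tells. Its arguments: {"type":"object","properties":{"increments":{"type":"array","items":{"type":"array","items":{"type":"number"}}},"newtons":{"type":"number"}},"required":["increments"]}

```bash
mkdir -p pics; ls; cat > h.py <<'E'
import numpy as np, cv2
from workcell import status,cams,env,finder
def ray(f,u,v,z):
    K,R,t=map(np.array,(f["intrinsics"],f["R"],f["t"]))
    d=R.T@np.linalg.inv(K)@np.array([u,v,1.]);c=-R.T@t
    return c+d*(z-c[2])/d[2]
def proj(f,X):
    p=np.array(f["intrinsics"])@(np.array(f["R"])@np.array(X,float)+np.array(f["t"]));return p[:2]/p[2]
E
python3 - <<'E'
from h import *
for c in("scene","top"):
    f=cams.grab_frame(c);cv2.imwrite(f"pics/{c}0.png",f["color"][:,:,::-1])
    R,t=np.array(f["R"]),np.array(f["t"]);print(c,-R.T@t)
    for q,z in(("fixture",12),("hub_axis",50),("notch",32),("nose_tip",30),("cam_axis",50),("crank_grip",78),("crank",52),("masking_tape",12),("tape_measure",30),("spanner",5)):
        for b in finder.boxes_of(q,c)[:1]:
            r=b["rect"];u,v=r[0]+r[2]/2,r[1]+r[3]/2
            print(q,round(b["score"],2),np.round(r),np.round(ray(f,u,v,z)))
E
```

```text
pics
scene [  97.38550425 -802.04970275  886.45943612]
fixture 0.72 [288. 196. 118. 114.] [584. -11.  12.]
hub_axis 0.58 [289. 194. 118. 120.] [564. -49.  50.]
notch 0.63 [346. 247.  43.  41.] [589. -95.  32.]
nose_tip 0.63 [308. 218.  45.  42.] [564.  32.  30.]
crank_grip 0.78 [313. 193.  32.  45.] [576.  63.  78.]
crank 0.56 [313. 192.  29.  44.] [590.  98.  52.]
masking_tape 0.87 [219. 168.  41.  27.] [469. 385.  12.]
tape_measure 0.56 [265. 144.  30.  27.] [610. 412.  30.]
spanner 0.78 [392. 347.  57.  78.] [ 523. -387.    5.]
top [ 348.33260667  -12.36305928 1335.08617454]
fixture 0.7 [261. 200. 115.  58.] [574. -15.  12.]
hub_axis 0.96 [261. 203. 117.  53.] [566. -16.  50.]
notch 0.84 [327. 209.  40.  38.] [570. -90.  32.]
nose_tip 0.81 [273. 225.  59.  12.] [564.  31.  30.]
cam_axis 0.79 [258. 202. 120.  56.] [562. -13.  50.]
crank_grip 0.66 [271. 212.  31.  30.] [569.  70.  78.]
crank 0.95 [269. 213.  36.  32.] [568.  71.  52.]
masking_tape 0.72 [153. 250.  38.  38.] [469. 394.  12.]
tape_measure 0.75 [151. 209.  37.  20.] [605. 397.  30.]
spanner 0.59 [420. 240.  61.  14.] [ 517. -379.    5.]
```

```bash
python3 - <<'E'
import cv2
a=cv2.imread("pics/top0.png")[180:280,240:400]; cv2.imwrite("pics/topc.png",cv2.resize(a,(800,500),interpolation=cv2.INTER_CUBIC))
a=cv2.imread("pics/scene0.png")[180:330,260:420]; cv2.imwrite("pics/scenec.png",cv2.resize(a,(640,600),interpolation=cv2.INTER_CUBIC))
E
```

```text
(no output)
```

View pics/topc.png

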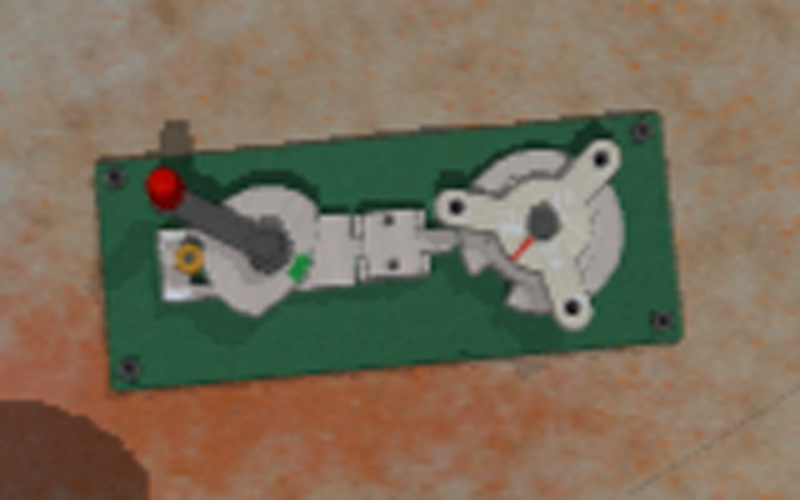

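View pics/scenec.png

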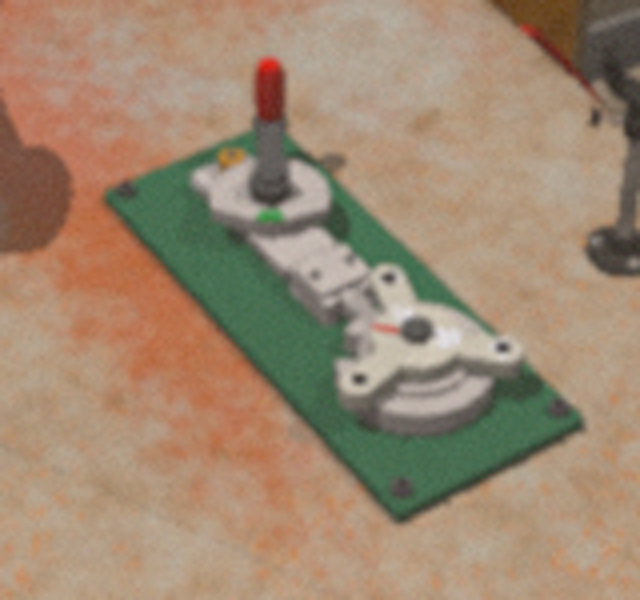

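The top crop (5x, offset 240,180) shows the hub spindle at (543,222), ears at (457,207), (600,158), (572,307), and the red line to lower left. The cam axis is at (268,245) and the grip is up-left at (165,188). The plate corners are at about (98,158), (660,112), (682,342) and (112,390).

```bash
cat >> h.py <<'E'
def geom():
    f=cams.grab_frame("top");return f
E
python3 - <<'E'
from h import *
f=geom()
P=lambda u,v,z:ray(f,240+u/5,180+v/5,z)[:2]
c=np.array([P(*p,12) for p in((98,158),(660,112),(682,342),(112,390))])
print(c.round(1),c.mean(0).round(1))
print([np.linalg.norm(c[i]-c[(i+1)%4]).round() for i in range(4)])
yd=(c[0]+c[3]-c[1]-c[2]);yd/=np.linalg.norm(yd);yaw=np.arctan2(-yd[0],yd[1]);print("yaw",np.degrees(yaw))
o=c.mean(0)
hub=o-85*yd;cam=o+65*yd
print("hub",hub,P(543,222,50),"cam",cam,P(268,245,56))
h=P(543,222,50)
for e in((457,207),(600,158),(572,307),):
    d=P(*e,50)-hub;print("ear",np.linalg.norm(d),np.degrees(np.arctan2(d[1],d[0])-np.arctan2(yd[1],yd[0])))
g=P(165,186,99);d=g-cam;print("grip",g,np.linalg.norm(d),np.degrees(np.arctan2(d[1],d[0])-np.arctan2(-yd[1],-yd[0])))
print(status.state()["gripper_width"],env.finger_overhang)
E
```

```text
[[ 625.9  151. ]
 [ 646.6 -165.1]
 [ 516.  -172.9]
 [ 494.9  143.2]] [570.8 -11. ]
[np.float64(317.0), np.float64(131.0), np.float64(317.0), np.float64(131.0)]
yaw 3.787349921179384
hub [576.45427295 -95.77800601] [578.16302099 -95.21771327] cam [566.54623315  53.89440544] [567.14951922  53.80519482]
ear 48.26187698203746 -16.73703663944067
ear 48.186429231019396 -134.47230398635688
ear 47.225707510653834 -256.7287067260909
grip [592.06306071 105.16139715] 57.266158672163705 149.75200422686305
91.13885840904551 14.0
```

```bash
python3 - <<'E'
from h import *
from scipy.spatial.transform import Rotation as Ro
s=status.state();print(s["time_s"],s["ee_pos"],s["ee_rot"],s["gripper_width"])
R=Ro.from_euler("xyz",s["ee_rot"],degrees=True).as_matrix();print(R.round(3))
print("q6",s["qpos"][5],"y axis deg",np.degrees(np.arctan2(R[1,1],R[0,1])))
E
```

```text
1.15 [193.79981929 541.36513651 227.96672631] [ 1.79994557e+02 -5.01301849e-04  1.60304564e+02] 91.13885840904551
[[-0.941  0.337  0.   ]
 [ 0.337  0.941  0.   ]
 [ 0.     0.    -1.   ]]
q6 -1.1476105696263905 y axis deg 70.30456349748283
```

Call:
{"api": "apply_moves", "payload": {
  "increments": [
    [1, 0.021, -0.0335, 0, 0, 0, -3],
    [1, 0.021, -0.0335, 0, 0, 0, -3],
    [1, 0.021, -0.0335, 0, 0, 0, -3],
    [1, 0.021, -0.0335, 0, 0, 0, -3],
    [1, 0.021, -0.0335, 0, 0, 0, -3]
  ],
  "newtons": 20
}}

```text
time_s: 1.57
ee_pos: [299.3, 372.3, 228.1]
ee_rot: [180.0, 0.0, 145.2]
force: [0.8, 0.5, 0.0]
gripper_width: 91.3
gripper_force: 0.0
```

Call:
{"api": "apply_moves", "payload": {
  "increments": [
    [1, 0.021, -0.0335, 0, 0, 0, -3],
    [1, 0.021, -0.0335, 0, 0, 0, -3],
    [1, 0.021, -0.0335, 0, 0, 0, 0],
    [1, 0.021, -0.0335, 0, 0, 0, 0],
    [1, 0.021, -0.0335, 0, 0, 0, 0]
  ]
}}

```text
time_s: 1.98
ee_pos: [404.5, 204.6, 228.3]
ee_rot: [179.9, 0.0, 139.3]
force: [1.4, 1.0, -1.0]
gripper_width: 90.8
gripper_force: 0.0
```

Call:
{"api": "apply_moves", "payload": {
  "increments": [
    [1, 0.021, -0.0335, 0, 0, 0, 0],
    [1, 0.021, -0.0335, 0, 0, 0, 0],
    [1, 0.021, -0.0335, 0, 0, 0, 0],
    [1, 0.021, -0.0335, 0, 0, 0, 0],
    [1, 0.021, -0.0335, 0, 0, 0, 0]
  ]
}}

```text
time_s: 2.4
ee_pos: [509.5, 36.9, 228.2]
ee_rot: [180.0, 0.0, 139.3]
force: [0.4, 1.0, -0.4]
gripper_width: 91.5
gripper_force: 0.0
```

Call:
{"api": "apply_moves", "payload": {
  "increments": [
    [1, 0.021, -0.0335, 0, 0, 0, 0],
    [1, 0.021, -0.0335, 0, 0, 0, 0],
    [1, 0.021, -0.0335, 0, 0, 0, 0],
    [1, 0.021, -0.0335, -0.03, 0, 0, 0],
    [1, 0.021, -0.0335, -0.03, 0, 0, 0]
  ]
}}

```text
time_s: 2.82
ee_pos: [609.1, -120.1, 178.6]
ee_rot: [179.9, 0.2, 139.3]
force: [0.7, -0.2, -0.2]
gripper_width: 91.0
gripper_force: 0.0
```

Call:
{"api": "apply_moves", "payload": {
  "increments": [
    [1, 0, 0.002, -0.035, 0, 0, 0],
    [1, 0, 0, -0.035, 0, 0, 0],
    [1, 0, 0, -0.025, 0, 0, 0],
    [1, 0, 0, -0.015, 0, 0, 0],
    [1, 0, 0, -0.005, 0, 0, 0]
  ]
}}

```text
time_s: 3.23
ee_pos: [605.1, -115.7, 59.3]
ee_rot: [-179.8, -0.3, 139.3]
force: [-0.5, 1.0, -0.4]
gripper_width: 91.5
gripper_force: 0.0
```

Call:
{"api": "apply_moves", "payload": {
  "increments": [
    [-0.2, 0, 0, 0, 0, 0, 0],
    [-1, 0, 0, 0, 0, 0, 0],
    [-1, 0, 0, 0, 0, 0, 0],
    [-1, 0, 0, 0, 0, 0, 0],
    [-1, 0, 0, 0, 0, 0, 0]
  ],
  "newtons": 10
}}

```text
time_s: 3.65
ee_pos: [607.8, -116.0, 63.9]
ee_rot: [179.9, 0.1, 139.3]
force: [0.1, -0.2, 0.2]
gripper_width: 60.5
gripper_force: 0.0
```

Call:
{"api": "apply_moves", "payload": {
  "increments": [
    [-1, 0, 0, 0, 0, 0, 0],
    [-1, 0, 0, 0, 0, 0, 0],
    [-1, 0, 0, 0, 0, 0, 0]
  ]
}}

```text
time_s: 3.9
ee_pos: [607.2, -115.9, 62.9]
ee_rot: [180.0, 0.0, 139.3]
force: [0.0, 0.8, -0.5]
gripper_width: 40.9
gripper_force: 0.0
```

Call:
{"api": "apply_moves", "payload": {
  "increments": [
    [0, 0.003, -0.005, 0, 0, 0, 0],
    [0, 0.003, -0.006, 0, 0, 0, 0],
    [0, 0, 0, -0.005, 0, 0, 0],
    [0, 0, 0, -0.005, 0, 0, 0],
    [0, 0, 0, 0, 0, 0, 0]
  ]
}}

```text
time_s: 4.32
ee_pos: [612.1, -126.9, 51.0]
ee_rot: [-179.9, -0.1, 139.3]
force: [-1.3, -0.2, -0.3]
gripper_width: 45.5
gripper_force: 0.0
```

```bash
python3 - <<'E'
from h import *
s=status.state();print(s["ee_pos"],s["gripper_width"],s["force"])
f=cams.grab_frame("scene");a=f["color"][180:330,260:420,::-1]; cv2.imwrite("pics/s2.png",cv2.resize(a,(640,600),interpolation=cv2.INTER_CUBIC))
E
```

```text
[ 612.11747371 -126.87798926   51.01646642] 45.508563170563164 [-1.30361234 -0.17794886 -0.29775454]
```

View pics/s2.png

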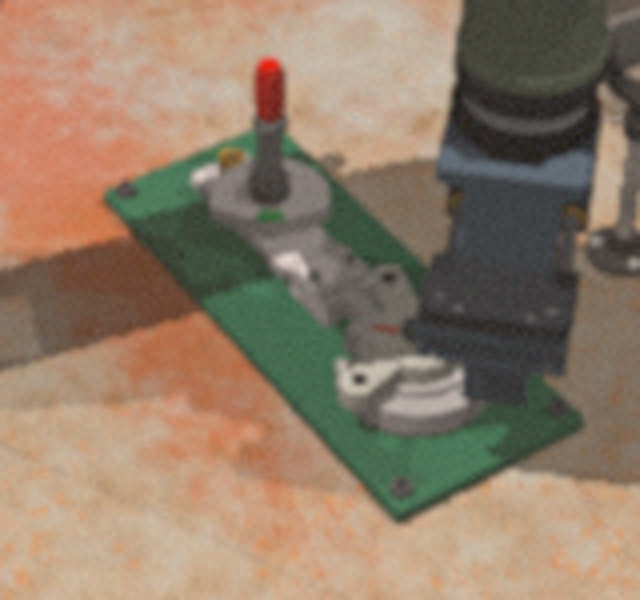

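The gripper straddles the far-right ear (ear end hidden behind the finger at about (500,350)), and the hub is undisturbed. I'll close on it.

Call:
{"api": "apply_moves", "payload": {
  "increments": [
    [-1, 0, 0, 0, 0, 0, 0],
    [-1, 0, 0, 0, 0, 0, 0],
    [-1, 0, 0, 0, 0, 0, 0],
    [-1, 0, 0, 0, 0, 0, 0],
    [-1, 0, 0, 0, 0, 0, 0]
  ]
}}

```text
time_s: 4.78
ee_pos: [613.4, -126.6, 52.8]
ee_rot: [179.9, 0.0, 139.3]
force: [1.3, 0.8, -0.4]
gripper_width: 20.3
gripper_force: 10.0
```

```bash
python3 - <<'E'
import numpy as np
h=np.array([577.3,-95.5]);a=np.radians(-40.7-np.arange(0,44.1,5.5))
p=h+47*np.c_[np.cos(a),np.sin(a)];print(p.round(1),np.diff(p,axis=0).round(1))
E
```

```text
[[ 612.9 -126.1]
 [ 609.8 -129.4]
 [ 606.4 -132.4]
 [ 602.8 -135. ]
 [ 598.9 -137.3]
 [ 594.8 -139.1]
 [ 590.5 -140.6]
 [ 586.1 -141.7]
 [ 581.6 -142.3]] [[-3.1 -3.3]
 [-3.4 -3. ]
 [-3.7 -2.6]
 [-3.9 -2.3]
 [-4.1 -1.9]
 [-4.3 -1.5]
 [-4.4 -1.1]
 [-4.5 -0.6]]
```

Call:
{"api": "apply_moves", "payload": {
  "increments": [
    [-1, -0.0031, -0.0033, 0, 0, 0, -5.6],
    [-1, -0.0034, -0.003, 0, 0, 0, -5.6],
    [-1, -0.0037, -0.0026, 0, 0, 0, -5.6],
    [-1, -0.0039, -0.0023, 0, 0, 0, -5.6]
  ],
  "newtons": 15
}}

```text
time_s: 5.12
ee_pos: [599.3, -137.1, 52.8]
ee_rot: [179.9, -0.1, 116.6]
force: [0.6, 4.1, -0.3]
gripper_width: 20.0
gripper_force: 15.0
```

Call:
{"api": "apply_moves", "payload": {
  "increments": [
    [-1, -0.0041, -0.0019, 0, 0, 0, -5.6],
    [-1, -0.0043, -0.0015, 0, 0, 0, -5.6],
    [-1, -0.0044, -0.0011, 0, 0, 0, -5.6],
    [-1, -0.0045, -0.0006, 0, 0, 0, -5.6],
    [-1, 0, 0, 0, 0, 0, 0]
  ]
}}

```text
time_s: 5.53
ee_pos: [581.2, -142.0, 52.8]
ee_rot: [180.0, -0.1, 94.3]
force: [0.7, 4.2, 0.1]
gripper_width: 20.1
gripper_force: 15.0
```

Call:
{"api": "apply_moves", "payload": {
  "increments": [
    [-1, 0, 0, 0, 0, 0, 0],
    [-1, 0, 0, 0, 0, 0, 0],
    [-1, 0, 0, 0, 0, 0, 0]
  ]
}}

```text
time_s: 5.78
ee_pos: [581.5, -142.0, 52.8]
ee_rot: [-180.0, -0.1, 94.6]
force: [0.5, 5.7, 1.8]
gripper_width: 20.0
gripper_force: 15.0
```

Call:
{"api": "apply_moves", "payload": {
  "increments": [
    [1, 0, 0, 0, 0, 0, 0],
    [1, 0, 0, 0, 0, 0, 0],
    [1, 0, 0, 0, 0, 0, 0],
    [1, 0, 0, 0.02, 0, 0, 0],
    [1, 0, 0, 0.035, 0, 0, 0]
  ]
}}

```text
time_s: 6.2
ee_pos: [578.9, -143.0, 104.4]
ee_rot: [-179.5, -0.1, 94.6]
force: [0.9, -0.5, 0.2]
gripper_width: 50.7
gripper_force: 0.0
```

Call:
{"api": "apply_moves", "payload": {
  "increments": [
    [1, 0, 0, 0.035, 0, 0, 0],
    [1, 0, 0, 0.035, 0, 0, 0],
    [1, 0, 0.03, 0.01, 0, 0, 0],
    [1, 0, 0.035, 0, 0, 0, 0],
    [1, 0, 0.035, 0, 0, 0, 0]
  ]
}}

```text
time_s: 6.62
ee_pos: [582.4, -43.2, 189.2]
ee_rot: [179.8, 0.1, 94.4]
force: [-0.4, 0.1, 1.2]
gripper_width: 83.9
gripper_force: 0.0
```

Call:
{"api": "apply_moves", "payload": {
  "increments": [
    [1, 0, 0.035, 0, 0, 0, 0],
    [1, 0, 0.035, 0, 0, 0, 0],
    [1, 0, 0.035, 0, 0, 0, 0],
    [1, 0, 0.035, 0, 0, 0, 0],
    [1, 0, 0.01, 0, 0, 0, 0]
  ]
}}

```text
time_s: 7.03
ee_pos: [581.6, 110.9, 187.7]
ee_rot: [180.0, -0.1, 94.7]
force: [-0.0, -0.1, 0.3]
gripper_width: 91.8
gripper_force: 0.0
```

```bash
python3 - <<'E'
from h import *
s=status.state();print(s["ee_pos"],s["gripper_width"],s["force"])
f=cams.grab_frame("top");a=f["color"][180:280,240:400,::-1]; cv2.imwrite("pics/t3.png",cv2.resize(a,(800,500),interpolation=cv2.INTER_CUBIC))
E
```

```text
[581.64487547 110.86652971 187.65893699] 91.78883874096735 [-0.0256595  -0.14928324  0.25128105]
```

View pics/t3.png

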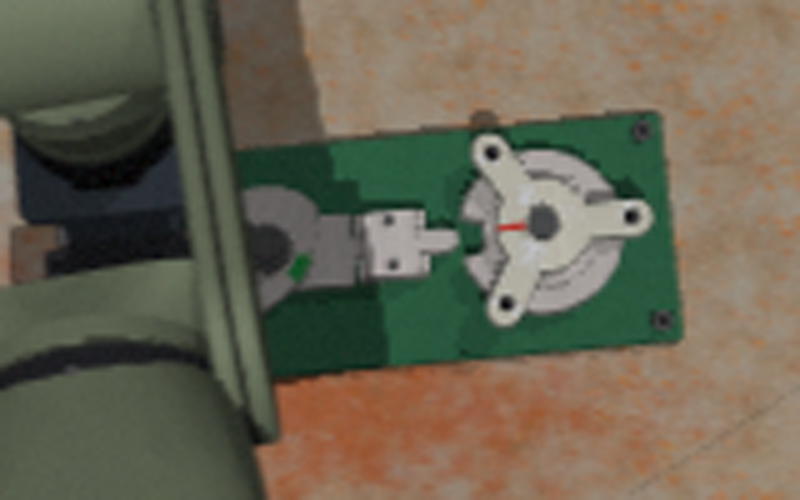

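The red line now points along the plunger axis: ear angles in the picture average 5.5° against a plate tilt of 4.7°, so the hub is about 0.01–0.02 rad off. The nose at (455,241) is still clear. Now the crank.

Call:
{"api": "apply_moves", "payload": {
  "increments": [
    [1, 0.011, -0.0045, 0, 0, 0, 0],
    [1, 0, 0, -0.025, 0, 0, 0],
    [1, 0, 0, -0.03, 0, 0, 0],
    [1, 0, 0, -0.03, 0, 0, 0],
    [1, 0, 0, -0.025, 0, 0, 0]
  ]
}}

```text
time_s: 7.5
ee_pos: [593.2, 99.5, 75.8]
ee_rot: [-180.0, 0.1, 94.4]
force: [-0.5, -0.6, -0.2]
gripper_width: 91.2
gripper_force: 0.0
```

Call:
{"api": "apply_moves", "payload": {
  "increments": [
    [0, 0, 0, 0, 0, 0, 0],
    [0, 0, 0, 0, 0, 0, 0],
    [0, 0, 0, 0, 0, 0, 0],
    [0, 0, 0, 0, 0, 0, 0]
  ]
}}

```text
time_s: 7.83
ee_pos: [594.5, 101.7, 79.7]
ee_rot: [179.8, -0.0, 94.5]
force: [-0.1, 0.3, 0.5]
gripper_width: 67.6
gripper_force: 0.0
```

Call:
{"api": "apply_moves", "payload": {
  "increments": [
    [0, -0.001, 0.005, -0.002, 0, 0, 0],
    [-1, 0, 0, 0, 0, 0, 0],
    [-1, 0, 0, 0, 0, 0, 0],
    [-1, 0, 0, 0, 0, 0, 0],
    [-1, 0, 0, 0, 0, 0, 0]
  ],
  "newtons": 15
}}

```text
time_s: 8.25
ee_pos: [591.8, 107.5, 75.9]
ee_rot: [180.0, 0.0, 94.5]
force: [0.1, -0.1, 0.4]
gripper_width: 34.4
gripper_force: 0.0
```

Call:
{"api": "apply_moves", "payload": {
  "increments": [
    [-1, 0, 0, 0, 0, 0, 0],
    [-1, 0, 0, 0, 0, 0, 0],
    [-1, 0, 0, 0, 0, 0, 0],
    [-1, 0, 0, 0, 0, 0, 0],
    [-1, 0, 0, 0, 0, 0, 0]
  ]
}}

```text
time_s: 8.67
ee_pos: [594.7, 107.9, 75.9]
ee_rot: [179.6, -0.0, 94.5]
force: [5.4, 1.4, -4.1]
gripper_width: 19.3
gripper_force: 15.0
```

```bash
python3 - <<'E'
import numpy as np
from h import *
s=status.state();print(s["ee_pos"],s["gripper_width"],s["force"])
for t0 in(150,):
  a=np.radians(-86.1+np.linspace(t0,0,21))
  p=[566.8,53.85]+60*np.c_[np.cos(a),np.sin(a)];print(p.round(1)[[0,5,10,15,20]],np.diff(p,axis=0).round(1).tolist())
E
```

```text
[594.65948805 107.94811098  75.94017641] 19.301500678657504 [ 5.41727402  1.35636693 -4.11498138]
[[593.2 107.7]
 [620.5  80.5]
 [625.7  42.3]
 [606.5   8.8]
 [570.9  -6. ]] [[6.8, -3.9], [6.2, -4.8], [5.6, -5.5], [4.8, -6.2], [3.9, -6.8], [3.0, -7.2], [2.1, -7.6], [1.0, -7.8], [0.0, -7.8], [-1.0, -7.8], [-2.0, -7.6], [-3.0, -7.3], [-3.9, -6.8], [-4.8, -6.2], [-5.5, -5.6], [-6.2, -4.8], [-6.8, -3.9], [-7.2, -3.0], [-7.6, -2.1], [-7.8, -1.0]]
```

Call:
{"api": "apply_moves", "payload": {
  "increments": [
    [-1, 0.006, -0.004, 0, 0, 0, 0],
    [-1, 0.006, -0.005, 0, 0, 0, 0],
    [-1, 0.0055, -0.0055, 0, 0, 0, 0],
    [-1, 0.0048, -0.0062, 0, 0, 0, 0],
    [-1, 0.004, -0.0068, 0, 0, 0, 0]
  ],
  "newtons": 40
}}

```text
time_s: 9.08
ee_pos: [619.7, 83.3, 75.9]
ee_rot: [179.8, -0.3, 94.4]
force: [3.9, 9.4, -3.0]
gripper_width: 18.8
gripper_force: 40.0
```

Call:
{"api": "apply_moves", "payload": {
  "increments": [
    [-1, 0.003, -0.0072, 0, 0, 0, 0],
    [-1, 0.002, -0.0076, 0, 0, 0, 0],
    [-1, 0.001, -0.0078, 0, 0, 0, 0],
    [-1, 0, -0.0078, 0, 0, 0, 0],
    [-1, -0.001, -0.0078, 0, 0, 0, 0]
  ]
}}

```text
time_s: 9.5
ee_pos: [626.1, 43.7, 76.0]
ee_rot: [179.6, -0.2, 94.5]
force: [5.9, 6.9, -3.1]
gripper_width: 19.2
gripper_force: 40.0
```

Tracking the circle well; forces are low.

Call:
{"api": "apply_moves", "payload": {
  "increments": [
    [-1, -0.002, -0.0076, 0, 0, 0, 0],
    [-1, -0.003, -0.0073, 0, 0, 0, 0],
    [-1, -0.004, -0.0068, 0, 0, 0, 0],
    [-1, -0.005, -0.0062, 0, 0, 0, 0],
    [-1, -0.0056, -0.0056, 0, 0, 0, 0]
  ]
}}

```text
time_s: 9.92
ee_pos: [605.7, 8.8, 75.9]
ee_rot: [179.7, -0.1, 94.5]
force: [4.8, 3.9, -1.7]
gripper_width: 18.6
gripper_force: 40.0
```

Call:
{"api": "apply_moves", "payload": {
  "increments": [
    [-1, -0.0062, -0.0048, 0, 0, 0, 0],
    [-1, -0.0068, -0.0039, 0, 0, 0, 0],
    [-1, -0.0072, -0.003, 0, 0, 0, 0],
    [-1, -0.0076, -0.0021, 0, 0, 0, 0],
    [-1, -0.0078, -0.001, 0, 0, 0, 0]
  ]
}}

```text
time_s: 10.33
ee_pos: [569.9, -5.4, 75.8]
ee_rot: [179.7, -0.1, 94.4]
force: [7.1, 6.7, -4.7]
gripper_width: 19.0
gripper_force: 40.0
```

Call:
{"api": "apply_moves", "payload": {
  "increments": [
    [-1, 0, 0, 0, 0, 0, 0],
    [-1, 0, 0, 0, 0, 0, 0],
    [-1, 0, 0, 0, 0, 0, 0]
  ]
}}

```text
time_s: 10.58
ee_pos: [568.0, -5.4, 75.8]
ee_rot: [180.0, -0.1, 94.5]
force: [1.0, 5.7, 0.6]
gripper_width: 18.8
gripper_force: 40.0
```

Call:
{"api": "apply_moves", "payload": {
  "increments": [
    [1, 0, 0, 0, 0, 0, 0],
    [1, 0, 0, 0, 0, 0, 0],
    [1, 0, 0, 0, 0, 0, 0],
    [1, 0, 0, 0, 0, 0, 0],
    [1, 0, 0, 0.02, 0, 0, 0]
  ]
}}

```text
time_s: 11.0
ee_pos: [565.0, -6.9, 92.5]
ee_rot: [-179.5, -0.0, 94.5]
force: [-0.6, -0.2, -0.0]
gripper_width: 49.2
gripper_force: 0.0
```

Call:
{"api": "apply_moves", "payload": {
  "increments": [
    [1, 0, 0, 0.035, 0, 0, 0],
    [1, 0, 0, 0.035, 0, 0, 0],
    [1, 0, 0, 0.035, 0, 0, 0],
    [1, 0, 0.035, 0.02, 0, 0, 0],
    [1, 0, 0.035, 0, 0, 0, 0]
  ]
}}

```text
time_s: 11.42
ee_pos: [570.6, 62.7, 226.4]
ee_rot: [179.4, 0.0, 94.3]
force: [0.9, 0.7, 0.2]
gripper_width: 83.0
gripper_force: 0.0
```

Call:
{"api": "apply_moves", "payload": {
  "increments": [
    [1, 0, 0.038, 0, 0, 0, 0],
    [1, 0, 0.038, 0, 0, 0, 0],
    [1, 0, 0.038, 0, 0, 0, 0],
    [1, 0, 0.038, 0, 0, 0, 0],
    [1, 0, 0.038, 0, 0, 0, 0]
  ]
}}

```text
time_s: 11.83
ee_pos: [567.5, 254.8, 220.6]
ee_rot: [180.0, 0.0, 94.5]
force: [0.6, -1.1, -0.4]
gripper_width: 90.9
gripper_force: 0.0
```

```bash
python3 - <<'E'
from h import *
s=status.state();print(s["ee_pos"],s["gripper_width"],s["force"],s["qvel"])
f=cams.grab_frame("top");a=f["color"][180:280,240:400,::-1]; cv2.imwrite("pics/t4.png",cv2.resize(a,(800,500),interpolation=cv2.INTER_CUBIC))
E
```

```text
[567.45167079 254.81041128 220.63755566] 90.87490087466173 [ 0.6266611  -1.08172753 -0.40697984] [ 39.3436494   16.23321526 -25.54253774  -0.25867868   8.74711534
  39.02694668]
```

View pics/t4.png

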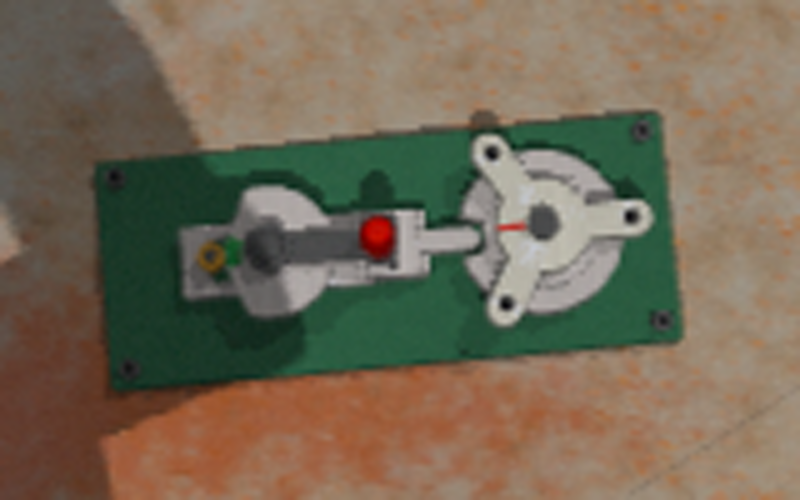

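The plunger nose at (480,238) sits in the notch, having moved about 12 mm. The green mark (232,250) is at the roller (211,255), the crank arm points to the hub, and the arm is clear.

Call:
{"api": "apply_moves", "payload": {
  "increments": [
    [1, 0, 0, 0, 0, 0, 0],
    [1, 0, 0, 0, 0, 0, 0],
    [1, 0, 0, 0, 0, 0, 0]
  ]
}}

```text
time_s: 12.13
ee_pos: [567.7, 252.1, 220.4]
ee_rot: [-180.0, 0.1, 94.5]
force: [0.5, 0.2, 0.1]
gripper_width: 91.3
gripper_force: 0.0
```

```bash
python3 -c "
from workcell import env
print(env.job_done())"
```

```text
the job is handed in; nothing more can be done
None
```

I handed the job in at about 12 s with the notch facing the plunger, the plunger home in the notch, the crank released in the low dwell and the bystanders untouched; the last picture agrees, but the hand-in gave no verdict.

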